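# Snap the dust cap onto the shut-off air outlet

## Robot

A 6-joint arm with a two-finger parallel gripper is mounted at the origin on a cart in front of the work surface, level with it; the furniture and walls round the work are solid. World frame = base frame: x ahead of the robot, y to its left, z up, the work surface at z = 0. Lengths are in mm, angles in rad, forces in N, time in s.
With the tool pointing down it reaches from about 350 to 775 mm from the base axis. Payload 7.3 kg.
Tool frame: the origin (TCP) lies at the very end of the fingers, on their centre line; the grasp point (between the pads) lies 19 mm behind it; z points along the fingers, y is the line along which they close (so a half turn about z gives the same grasp; the last joint's range is limited). The gripper opens to 92 mm and grips with 3 to 60 N. Pads are 19 mm wide; open, the fingers measure 130 mm over their backs; the gripper's body (75 mm by 190 mm) begins 47 mm behind the grasp point.
Start: joints at [-1.422, 0.342, 1.524, -0, 1.275, -0.146], TCP at [152.56, -502.365, 226.741] pointing down, gripper open.
Joint ranges: [-2.53, 2.53], [-0.77, 2.02], [0.04, 2.7], [-1, 4.14], [0.28, 2.66], [-3.11, 3.11]. Speed limits (rad/s): [2.57, 2.57, 3.14, 3.14, 3.14, 3.14].

## Interface

Orientations are given as [roll, pitch, yaw] about the fixed x, y, z axes, in that order (R = Rz(yaw) Ry(pitch) Rx(roll)).
In Python, from plant import * gives the robot as it stands.
- The arm moves only by the tool arm_command, never from a script. Its arguments are lists of equal length, an entry for each row: "gripper": the finger opening in mm, from 0 to 91.8; "dp": the shift along the tool's x, y, z in units of 25 mm (1.0 is 25 mm), a list of three; "twist": the turn about the tool's z in units of 5 degrees (1.0 is 5 degrees). A call has exactly 5 rows; each row shifts and turns the commanded pose from where the row before left it, along the tool's axes as they then stand; what a row does not reach is not made up. A row lasts 1/8 s, in which the tool goes at most 62.5 mm and 10.7 degrees, less where a joint would pass 70% of its speed; a pose out of reach is approached as far as the arm can. A call is refused whole if a number of a shift passes 1 or a number of a turn 1, either way. A call with a gripper value outside its range is refused whole. The fingers move at their own pace and stop on an object; the grip force is fixed at half the most. Time passes only in rows, so rows that do not move let the fingers close, or fill a call up. It gives the time, the measured TCP pose, the force, the opening and the grip force at its end, in the units of the state.
- get_obs(): the state, without advancing time (a new reading comes with each control period).
- capture(name): name is "scene" or "top" or "wrist"; returns the picture (400x640x3 uint8, red, green, blue); there is no depth.
- get_calibration(name): a dict with "mtx" (3x3 intrinsics, pixels), "position" and "attitude" of the camera in the world; the wrist camera has in their place "mount" (4x4, takes a point from camera to tool coordinates, whose origin is the TCP and whose axes are the flange's). Camera axes: x right, y down, z forward; pixel columns grow to the right and rows downward; lengths in mm; the calibration is good to about 2 mm. A picture is of the moment at which its call begins: read the wrist's pose just before it. get_calibration takes no time and is no camera call.
- close_job(): hands the job in; it is judged then, once.
The state is a dict: "time": time; "joint_positions": joint angles; "dq": joint speeds; "tau": joint torques, N m; "tool_pos": TCP position; "tcp_rot": TCP orientation; "contact_force": force on the tool from outside, world axes, zero at the start; "moment": the same for the moment, N m; "grip_width": finger opening in mm; "finger_force": force on a finger pad.
Only numpy, scipy, OpenCV 4.12 (cv2) and the standard library are available. Lean on these libraries where they do the work, as an engineer would, in place of code of your own. Each camera call takes 0.05 s, during which the arm holds its last target. There are 200 camera calls.

## Task

One of the two outlets of the air manifold has been shut off: its yellow valve handle lies across its pipe, while the other handle lies in line with its pipe. Pick up the red dust cap and press it mouth down onto the spigot of the shut-off outlet until it clicks fully home on its seat, without hammering it and without disturbing the other things on the table. Do not let go: keep your grip on the cap and finish while still pressing it down firmly, with about 10 N.

Things in the scene. Friction and masses are not known exactly. Their poses are not given: they have to be found in the camera images.
- cap: loose red dust cap, round, mouth down on the table: 44 mm outside diameter, 32 mm tall, flat closed top with a white disc, ribbed side, 45 g. Origin: centre of its underside (the mouth), z up. A lip 5 mm high in the mouth leaves a 23 mm opening; above it the cavity is 33 mm wide, up to 28 mm. It may be gripped and fitted at any yaw.
- manifold: aluminium air manifold, fixed: block 60 (x) x 176 (y) x 42 mm high, two outlets on top. Origin: centre of the block's underside. Its -x side is the front, where a brass pipe per outlet (20 mm thick, axis 20 mm high) with valve body and hose barb sticks out to 110 mm from the origin. Turned by up to 0.3 rad about z.
- outlet_1: outlet at the manifold's y = +50 mm, fixed. Origin: centre of its seat, the top of a flat steel ring 52 mm wide, 50 mm above the table; z up. A brass spigot, 20 mm in diameter, stands 24 mm up from it, its top 6 mm coned to 12 mm diameter. Four spring balls, centred 9.5 mm above the seat, stand out of its side to 27 mm across.
- outlet_2: the same for the identical outlet at the manifold's y = -50 mm, 100 mm from outlet_1. On either, the cap's lip meets the balls with the cap's underside about 13.5 mm above the seat; it takes about 10 N to spread them, the force falls away from about 10 mm on, and through the last 5 mm they snap the cap down (the click) until its underside rests on the seat, which pushes back stiffly.
- handle_shut: yellow valve handle, fixed, 62 mm long, top 45 mm above the table, lying crosswise to its pipe: its outlet is shut off. Origin: on the table under the valve axis, 70 mm in front (manifold -x) of the outlet it belongs to, which is thus the nearer one (the other is 122 mm away horizontally). Which outlet it is changes.
- handle_open: the same handle at the other outlet, lying in line with its pipe, pointing to the manifold's front: that outlet is in use and stays uncapped. Origin likewise 70 mm in front of its outlet.
- collet_1: bystander: small grey steel collet, 32 mm wide, 42 mm tall, standing; origin at the centre of its underside
- collet_2: bystander: the same as collet_1
- collet_nut: bystander: dark steel nut, 54 mm wide, 24 mm tall; origin at the centre of its underside
- tape_measure: bystander: yellow tape measure, 36 x 76 mm, 66 mm tall; origin at the centre of its underside

How it is judged (in metres and radians):
On the way, in this order (a step that is already met when the one before it is completed fails the run):
1. the cap is lifted off the table (height (world z) of cap above 0.03 m), for 0.1 s.
2. the cap is clicked fully home on the outlet that is shut off (((horizontal distance between handle_shut and outlet_1 below 0.09 m and horizontal distance between cap and outlet_1 below 0.003 m and z of cap in the frame of outlet_1 between -0.003 and 0.002 m) or (horizontal distance between handle_shut and outlet_2 below 0.09 m and horizontal distance between cap and outlet_2 below 0.003 m and z of cap in the frame of outlet_2 between -0.003 and 0.002 m)) and angle between cap's own z axis and vertical below 0.1 rad), for 0.2 s.
At the end, for the whole second after the job is handed in: The cap sits home on the shut-off outlet (underside within 2 mm of the seat, within 3 mm of its axis, tilted under 0.1 rad), the fingers still hold it, and it is pressed down on its seat ring with more than 5 N through the last second (((horizontal distance between handle_shut and outlet_1 below 0.09 m and horizontal distance between cap and outlet_1 below 0.003 m and z of cap in the frame of outlet_1 between -0.003 and 0.002 m and contact force between cap and outlet_1 above 5 N) or (horizontal distance between handle_shut and outlet_2 below 0.09 m and horizontal distance between cap and outlet_2 below 0.003 m and z of cap in the frame of outlet_2 between -0.003 and 0.002 m and contact force between cap and outlet_2 above 5 N)) and angle between cap's own z axis and vertical below 0.1 rad and contact force between the fingers and cap above 2 N); the arm keeps its last pose, push and grip.
It fails at once if the cap is hammered onto the manifold (over 60 N) (contact force between cap and manifold above 60 N).
It fails at once if a collet is displaced by more than 30 mm (distance of collet_1 from where it was at the start of the episode above 0.03 m).
It fails at once if a collet is displaced by more than 30 mm (distance of collet_2 from where it was at the start of the episode above 0.03 m).
It fails at once if the collet nut is displaced by more than 30 mm (distance of collet_nut from where it was at the start of the episode above 0.03 m).
It fails at once if the tape measure is displaced by more than 30 mm (distance of tape_measure from where it was at the start of the episode above 0.03 m).
It also fails if it takes over 43 s, if anything falls off the work surface, if the arm or the gripper's body presses on something with over 40 N, if the wrist force passes 120 N, or if a joint passes its speed limit or range.

## Working session

There is one attempt and no reset: what is moved stays moved. The work goes in short steps, Python scripts to look and compute and a tool call to move; the robot and the scene stay as the last step left them, time stands still between calls to the robot, and variables do not carry over. Pictures are saved under pics/ and viewed, at most 10 in all, crops included, and the job is handed in when it is done.

Besides the shell and the picture viewer there is one more tool, called after "Request:" by a JSON object that holds its "fn" and its "kwargs". arm_command: Moves the arm, as the interface text tells. Its arguments: {"type":"object","properties":{"gripper":{"type":"array"},"dp":{"type":"array"},"twist":{"type":"array"}},"required":["gripper","dp","twist"]}

```bash
mkdir -p pics; python3 - <<'E'
from plant import *
import cv2
o=get_obs();print({k:o[k] for k in("time","tool_pos","tcp_rot","contact_force","grip_width")})
for n in("scene","top"):
    cv2.imwrite(f"pics/{n}0.png",capture(n)[:,:,::-1]);c=get_calibration(n);print(n,c)
print(get_calibration("wrist"))
E
```

```text
{'time': 0.0, 'tool_pos': array([ 152.49748378, -501.92559524,  226.06796302]), 'tcp_rot': array([-3.14009120e+00, -2.31861918e-04,  2.94810903e-01]), 'contact_force': array([-0.37199043,  0.82070504,  0.24610266]), 'grip_width': 91.85496228016535}
scene {'mtx': array([[450.77981231,   0.        , 319.97614407],
       [  0.        , 450.77981231, 201.44232643],
       [  0.        ,   0.        ,   1.        ]]), 'position': array([-189.02196521,  290.97931471,  862.58638772]), 'attitude': array([-2.35107358, -0.02152065, -2.05888143])}
top {'mtx': array([[374.30124963,   0.        , 315.66480558],
       [  0.        , 374.30124963, 197.73808133],
       [  0.        ,   0.        ,   1.        ]]), 'position': array([ 395.35746039,  -86.77253353, 1068.89437051]), 'attitude': array([-3.05004328,  0.01431699, -1.54387839])}
{'mtx': array([[346.91653833,   0.        , 314.82218377],
       [  0.        , 346.91653833, 200.0881662 ],
       [  0.        ,   0.        ,   1.        ]]), 'mount': array([[-4.93900677e-04, -9.60757166e-01, -2.77390381e-01,
         7.45466060e+01],
       [ 9.99999842e-01, -3.99661805e-04, -3.96274215e-04,
         1.12197299e+00],
       [ 2.69860951e-04, -2.77390533e-01,  9.60757211e-01,
        -1.58104248e+02],
       [ 0.00000000e+00,  0.00000000e+00,  0.00000000e+00,
         1.00000000e+00]])}
```

View pics/scene0.png

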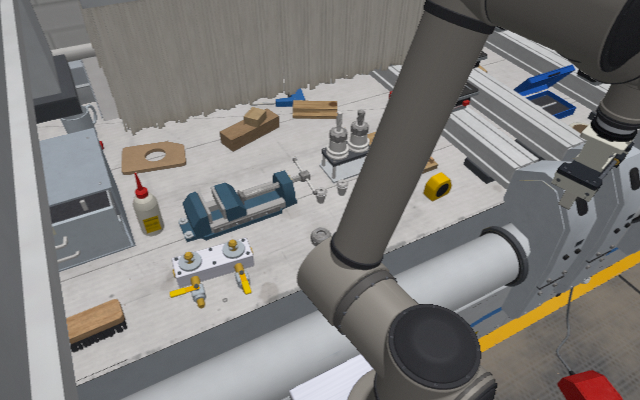

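View pics/top0.png

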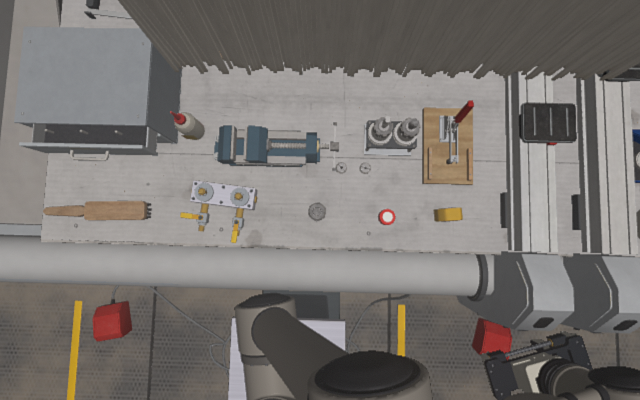

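The scene view shows the manifold (handles at ~(187,292) crosswise and (243,280) in line), with the arm hiding the cap. In the top view the red cap is at ~(387,217), the tape measure at (449,214), the nut at (317,211) and the outlets at ~(204,191) and (240,197). The left outlet's handle at (188,216) lies crosswise, so that outlet is the shut one.

```bash
cat > h.py <<'E'
from plant import *
import numpy as np, cv2
from scipy.spatial.transform import Rotation as Ro
def tool():
    o=get_obs(); T=np.eye(4); T[:3,:3]=Ro.from_euler('xyz',o["tcp_rot"]).as_matrix(); T[:3,3]=o["tool_pos"]; return T
def cam(n):
    c=get_calibration(n)
    if n=="wrist": T=tool()@c["mount"]
    else:
        T=np.eye(4);T[:3,:3]=Ro.from_euler('xyz',c["attitude"]).as_matrix();T[:3,3]=c["position"]
    return c["mtx"],T
def ray(K,T,uv):
    return T[:3,3],T[:3,:3]@np.linalg.solve(K,[*uv,1.])
def atz(K,T,uv,z):
    p,d=ray(K,T,uv);return p+d*(z-p[2])/d[2]
def proj(K,T,P):
    q=T[:3,:3].T@(np.asarray(P)-T[:3,3]);q=K@q;return q[:2]/q[2]
def tri(rays):
    A=0;b=0
    for p,d in rays:
        d=d/np.linalg.norm(d);M=np.eye(3)-np.outer(d,d);A=A+M;b=b+M@p
    return np.linalg.solve(A,b)
E
python3 - <<'E'
from h import *
K,T=cam("top")
for n,uv,z in[("cap",(387,217),32),("out1",(204,191),70),("out2",(240,197),70),("nut",(317,211),24),("tape",(449,214),66),("c1",(341,168),42),("c2",(365,168),42),("hs",(203,217),45),("ho",(238,222),45)]:
    print(n,atz(K,T,uv,z).round(0))
print(tool().round(3))
K2,T2=cam("scene")
print(tri([ray(K,T,(204,189)),ray(K2,T2,(188,257))]),tri([ray(K,T,(240,196)),ray(K2,T2,(232,244))]))
E
```

```text
cap [ 442. -268.   32.]
out1 [497. 231.  70.]
out2 [483. 133.  70.]
nut [454. -74.  24.]
tape [ 453. -427.   66.]
c1 [ 574. -138.   42.]
c2 [ 575. -204.   42.]
hs [428. 238.  45.]
ho [417. 141.  45.]
[[ 9.57000e-01  2.91000e-01 -0.00000e+00  1.52494e+02]
 [ 2.91000e-01 -9.57000e-01  1.00000e-03 -5.01995e+02]
 [ 0.00000e+00 -1.00000e-03 -1.00000e+00  2.26135e+02]
 [ 0.00000e+00  0.00000e+00  0.00000e+00  1.00000e+00]]
[505.48352258 239.85479351  47.99185936] [488.53149952 138.70432859  56.69613102]
```

Request:
{"fn": "arm_command", "kwargs": {"gripper": [90,90,90,90,90], "dp": [[0.9,-0.4,0],[0.9,-0.4,0],[0.9,-0.4,0],[0.9,-0.4,0],[0.9,-0.4,0]], "twist": [0,0,0,0,0]}}

```text
time: 0.72
tool_pos: [246.2, -421.1, 226.4]
tcp_rot: [-3.141, 0.0, 0.295]
contact_force: [0.5, -0.4, 0.3]
grip_width: 89.8
finger_force: 0.0
```

Request:
{"fn": "arm_command", "kwargs": {"gripper": [90,90,90,90,90], "dp": [[0.9,-0.4,0],[0.9,-0.4,0],[0.9,-0.4,0],[0.9,-0.4,0],[0.9,-0.4,0]], "twist": [0,0,0,0,0]}}

```text
time: 1.35
tool_pos: [339.3, -340.5, 226.4]
tcp_rot: [-3.141, 0.0, 0.295]
contact_force: [0.8, 0.7, 0.0]
grip_width: 90.1
finger_force: 0.0
```

Request:
{"fn": "arm_command", "kwargs": {"gripper": [90,90,90,90,90], "dp": [[0.9,-0.3,0.3],[0.9,-0.3,0.4],[0.9,-0.3,0.4],[0.9,-0.3,0.4],[0.6,-0.2,0.4]], "twist": [0,0,0,0,0]}}

```text
time: 1.98
tool_pos: [429.7, -276.6, 178.5]
tcp_rot: [-3.141, 0.0, 0.295]
contact_force: [-0.0, -0.2, 0.1]
grip_width: 90.3
finger_force: 0.0
```

```bash
python3 - <<'E'
from h import *
K,T=cam("wrist");np.save("w1.npy",T)
im=capture("wrist");cv2.imwrite("pics/w1.png",im[:,:,::-1]);o=get_obs();print(o["time"],o["tool_pos"],o["tcp_rot"])
E
```

```text
2.025 [ 430.17099647 -275.39774971  177.24729486] [-3.13912798e+00  5.83139129e-04  2.95864119e-01]
```

View pics/w1.png

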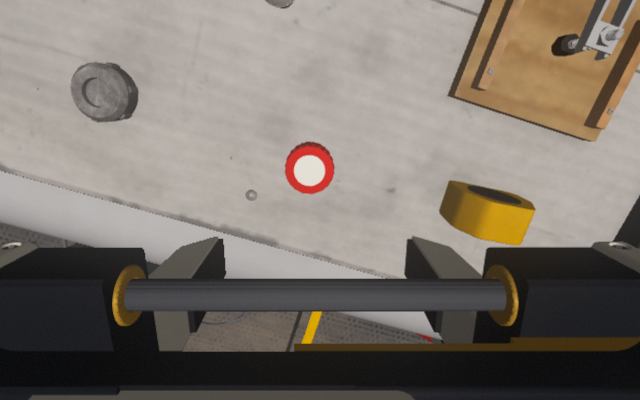

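The wrist view shows the cap near the image centre, its white disc at (310,170), with the nut at (104,92) and the tape measure at (488,212) clear of it. I'll segment the disc for a first estimate and move closer for a second view.

```bash
cat >> h.py <<'E'
def disc(im):
    """centre of the cap top: centroid of the filled red blob's white hole"""
    h=cv2.cvtColor(im,cv2.COLOR_RGB2HSV);red=((h[...,0]<8)|(h[...,0]>172))&(h[...,1]>150)&(h[...,2]>70)
    red=red.astype(np.uint8); cs,hi=cv2.findContours(red,cv2.RETR_CCOMP,cv2.CHAIN_APPROX_NONE)
    b=max((c for c,g in zip(cs,hi[0]) if g[3]>=0),key=cv2.contourArea)
    return cv2.fitEllipse(b)
E
python3 - <<'E'
from h import *
im=cv2.imread("pics/w1.png")[:,:,::-1].copy();T=np.load("w1.npy");K=get_calibration("wrist")["mtx"]
e=disc(im);print(e);P=atz(K,T,e[0],32);print(P)
M=tool();print("tool delta",M[:3,:3].T@(P-M[:3,3]))
e=disc(cv2.imread("pics/top0.png")[:,:,::-1].copy());print(e);K2,T2=cam("top");print(tri([ray(K,T,disc(im)[0]),ray(K2,T2,e[0])]))
E
```

```text
((309.12103271484375, 170.0782012939453), (32.70462417602539, 33.323333740234375), 95.99769592285156)
[ 442.24810506 -268.42341595   32.        ]
tool delta [ 13.67054425  -2.79204541 145.24667036]
((387.2283630371094, 216.5756378173828), (12.374995231628418, 12.94147777557373), 140.59695434570312)
[ 442.76889214 -268.16610717   34.17448242]
```

Request:
{"fn": "arm_command", "kwargs": {"gripper": [91,91,91,91,91], "dp": [[0.2,-0.1,0.8],[0.2,0,0.8],[0.15,0,0.8],[0,0,0.8],[0,0,0.4]], "twist": [0,0,0,0,0]}}

```text
time: 2.65
tool_pos: [440.9, -270.9, 88.2]
tcp_rot: [-3.14, 0.001, 0.295]
contact_force: [0.1, 0.6, 0.4]
grip_width: 91.1
finger_force: 0.0
```

```bash
python3 - <<'E'
from h import *
T1=np.load("w1.npy")
K,T=cam("wrist")
im=capture("wrist");cv2.imwrite("pics/w2.png",im[:,:,::-1]);o=get_obs();print(o["tool_pos"])
e=disc(im);P=atz(K,T,e[0],32);print(e,P,tri([ray(K,T,e[0]),ray(K,T1,(309.1,170.1))]))
M=tool();print("tool delta",M[:3,:3].T@(P-M[:3,3]))
E
```

```text
[ 440.55354107 -270.63714632   87.47532252]
((310.28399658203125, 215.62234497070312), (42.7929801940918, 44.758155822753906), 94.54208374023438) [ 442.25375924 -268.37389001   32.        ] [ 442.16469496 -268.41011224   31.71687584]
tool delta [ 2.37772453 -1.54865034 55.47497263]
```

Request:
{"fn": "arm_command", "kwargs": {"gripper": [91,91,91,91,91], "dp": [[0.1,-0.06,0.7],[0,0,0.8],[0,0,0.8],[0,0,0.6],[0,0,0.35]], "twist": [0,0,0,0,0]}}

```text
time: 3.32
tool_pos: [443.5, -268.9, 7.6]
tcp_rot: [3.142, 0.0, 0.295]
contact_force: [-1.3, -0.5, 0.4]
grip_width: 90.8
finger_force: 0.0
```

Request:
{"fn": "arm_command", "kwargs": {"gripper": [60,50,40,36,36], "dp": [[0,0,0],[0,0,0],[0,0,0],[0,0,0],[0,0,0]], "twist": [0,0,0,0,0]}}

```text
time: 3.95
tool_pos: [443.5, -268.8, 8.2]
tcp_rot: [3.141, -0.0, 0.295]
contact_force: [0.1, 0.3, -0.2]
grip_width: 45.5
finger_force: 0.2
```

Request:
{"fn": "arm_command", "kwargs": {"gripper": [30,30,30,30,30], "dp": [[0,0,0],[0,0,0],[0,0,0],[0,0,0],[0,0,0]], "twist": [0,0,0,0,0]}}

```text
time: 4.58
tool_pos: [443.5, -268.8, 8.1]
tcp_rot: [3.141, -0.0, 0.295]
contact_force: [-0.9, 0.9, 5.0]
grip_width: 43.4
finger_force: 30.0
```

Request:
{"fn": "arm_command", "kwargs": {"gripper": [30,30,30,30,30], "dp": [[0,0,-0.3],[0,0,-0.6],[0,0,-0.9],[0,0,-1],[0,0,-1]], "twist": [0,0,0,0,0]}}

```text
time: 5.2
tool_pos: [443.6, -268.8, 104.7]
tcp_rot: [3.141, -0.0, 0.295]
contact_force: [0.2, 0.2, -0.6]
grip_width: 43.2
finger_force: 30.0
```

Request:
{"fn": "arm_command", "kwargs": {"gripper": [30,30,30,30,30], "dp": [[0,0,-0.8],[0,0,-0.6],[0,0,0],[0,0,0],[0,0,0]], "twist": [0,0,0,0,0]}}

```text
time: 5.82
tool_pos: [443.1, -268.4, 137.1]
tcp_rot: [-3.14, 0.001, 0.295]
contact_force: [0.3, -0.1, -0.6]
grip_width: 43.5
finger_force: 30.0
```

```bash
python3 - <<'E'
from h import *
K,T=cam("wrist");M=tool()
im=capture("wrist");cv2.imwrite("pics/w3.png",im[:,:,::-1]);o=get_obs();print(o)
e=disc(im);print(e)
# cap top in the tool frame at several depths of the top (z of top above TCP)
for h in (22,24,26): print(h,(np.linalg.inv(M)@[*atz(K,T,e[0],M[2,3]+h),1]).round(2))
E
```

```text
{'time': 5.875, 'joint_positions': array([-6.92699033e-01,  4.21438442e-01,  1.67116374e+00, -8.99745919e-05,
        1.05049073e+00,  5.83377224e-01]), 'dq': array([-0.00153912, -0.00178927, -0.00431053, -0.00205191,  0.00147064,
       -0.0008531 ]), 'tau': array([ 8.36765568e-03, -4.45840967e+01, -2.15953159e+01,  7.60123576e-02,
       -7.18031064e-03, -5.53599534e-05]), 'tool_pos': array([ 443.15688362, -268.51898849,  137.20550929]), 'tcp_rot': array([-3.14038349e+00,  8.91514377e-04,  2.94765398e-01]), 'contact_force': array([-0.23269394,  0.90543225, -1.11010023]), 'moment': array([-0.02487284, -0.00642533,  0.00292539]), 'finger_force': 29.999837747745914, 'grip_width': 43.60725916980696}
((282.74017333984375, 234.6498565673828), (3.1961841583251953, 5.320620059967041), 144.05331420898438)
22 [ 20.13 -12.43 -22.     1.  ]
24 [ 20.93 -12.23 -24.     1.  ]
26 [ 21.73 -12.03 -26.01   1.  ]
```

View pics/w3.png

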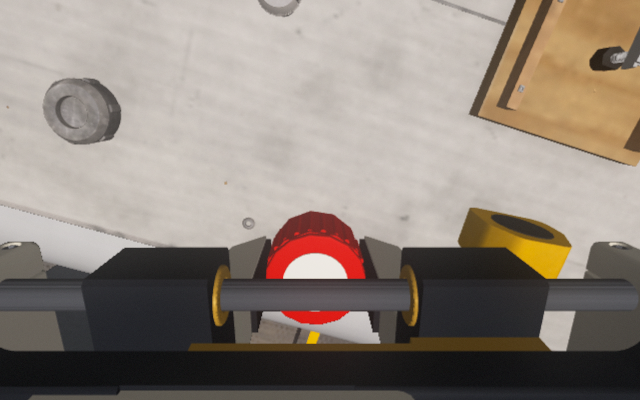

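The cap is held centrally between the pads (red edges at ~266 and ~365, centre ~315). The bar hides the disc's lower half. Next I carry it over towards the manifold.

Request:
{"fn": "arm_command", "kwargs": {"gripper": [30,30,30,30,30], "dp": [[0.1,-0.4,0],[0.2,-0.8,0],[0.3,-1,0],[0.3,-1,0],[0.3,-1,0]], "twist": [0,0,0,0,0]}}

```text
time: 6.5
tool_pos: [441.2, -157.3, 138.0]
tcp_rot: [-3.141, 0.0, 0.295]
contact_force: [0.6, -0.1, -0.4]
grip_width: 43.3
finger_force: 30.0
```

Request:
{"fn": "arm_command", "kwargs": {"gripper": [30,30,30,30,30], "dp": [[0.3,-1,0],[0.3,-1,0],[0.3,-1,0],[0.3,-1,0],[0.3,-1,0]], "twist": [0,0,0,0,0]}}

```text
time: 7.12
tool_pos: [440.4, -27.0, 138.0]
tcp_rot: [-3.141, 0.0, 0.296]
contact_force: [0.4, -0.3, 0.5]
grip_width: 43.2
finger_force: 30.0
```

Request:
{"fn": "arm_command", "kwargs": {"gripper": [30,30,30,30,30], "dp": [[0.3,-1,0],[0.3,-1,0],[0.3,-1,0],[0.3,-1,0],[0.3,-1,0]], "twist": [0,0,0,0,0]}}

```text
time: 7.75
tool_pos: [439.6, 103.3, 138.0]
tcp_rot: [-3.141, 0.0, 0.296]
contact_force: [0.9, 0.3, -0.8]
grip_width: 43.0
finger_force: 30.0
```

Request:
{"fn": "arm_command", "kwargs": {"gripper": [30,30,30,30,30], "dp": [[0.3,-1,0],[0.3,-1,0],[0.2,-0.6,0],[0,0,0],[0,0,0]], "twist": [0,0,0,0,0]}}

```text
time: 8.38
tool_pos: [440.8, 169.0, 137.9]
tcp_rot: [3.141, 0.0, 0.295]
contact_force: [0.2, -0.4, -0.5]
grip_width: 43.4
finger_force: 30.0
```

```bash
python3 - <<'E'
from h import *
K,T=cam("wrist");np.save("w4.npy",T)
im=capture("wrist");cv2.imwrite("pics/w4.png",im[:,:,::-1]);o=get_obs();print(o["time"],o["tool_pos"],o["tcp_rot"],o["grip_width"])
for P in [(500,235,50),(485,137,50)]: print(proj(K,T,P))
E
```

```text
8.425 [440.9124535  168.84107154 137.90289023] [3.14130219e+00 3.22602465e-04 2.94291995e-01] 43.47138797668418
[245.70492781  97.91680229]
[374.22871573 160.36093717]
```

View pics/w4.png

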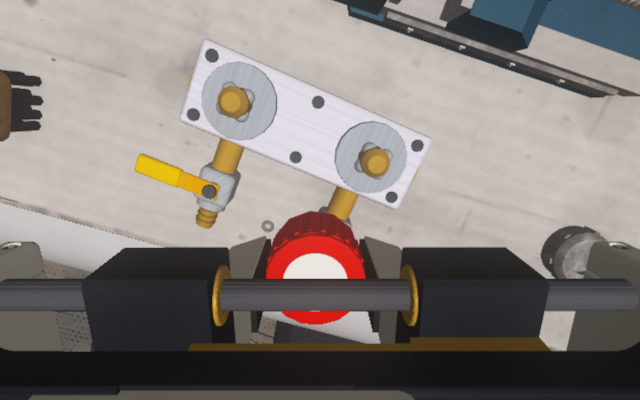

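The shut outlet is confirmed: the left one, with its seat ring centred near (240,101) and its crosswise handle at (178,174). I'll shift for a second view and fit the ring in both.

Request:
{"fn": "arm_command", "kwargs": {"gripper": [30,30,30,30,30], "dp": [[0.3,-0.8,0],[0.2,-0.8,0],[0.2,-0.8,0],[0,0,0],[0,0,0]], "twist": [0,0,0,0,0]}}

```text
time: 9.05
tool_pos: [440.4, 231.0, 137.9]
tcp_rot: [3.141, 0.0, 0.294]
contact_force: [0.8, -0.2, -0.9]
grip_width: 43.5
finger_force: 30.0
```

```bash
cat >> h.py <<'E'
from scipy.optimize import minimize
A=np.linspace(0,2*np.pi,180,endpoint=False)
def circ(c,r): return np.c_[c[0]+r*np.cos(A),c[1]+r*np.sin(A),np.full(180,c[2])]
def projs(K,T,P): q=(P-T[:3,3])@T[:3,:3]@K.T; return (q[:,:2]/q[:,2:]).astype(np.float32)
def ringscore(ims,K,Ts,c,r,d=1.2,maxrow=230):
    """mean brightness step across the circle (outside minus inside), above the gripper"""
    s=0
    for im,T in zip(ims,Ts):
        v=[]
        for rr in(r+d,r-d):
            p=projs(K,T,circ(c,rr)); v.append(cv2.remap(im,p[:,0].copy(),p[:,1].copy(),cv2.INTER_LINEAR).ravel())
        m=p[:,1]<maxrow; s+=np.clip(v[0]-v[1],-25,25)[m].mean()
    return s
def ringfit(ims,K,Ts,c0,r,**k):
    g=[cv2.GaussianBlur(cv2.cvtColor(i,cv2.COLOR_RGB2GRAY).astype(np.float32),(0,0),1) for i in ims]
    best=max(((ringscore(g,K,Ts,(c0[0]+a,c0[1]+b,c0[2]),r,**k),a,b) for a in range(-14,15,2) for b in range(-14,15,2)))
    x=np.array([c0[0]+best[1],c0[1]+best[2],c0[2]])
    f=lambda x:-ringscore(g,K,Ts,x,r,**k)
    r1=minimize(lambda q:f((*q,c0[2])),x[:2],method="Nelder-Mead",options=dict(initial_simplex=[x[:2],x[:2]+[2,0],x[:2]+[0,2]]))
    x=np.array([*r1.x,c0[2]])
    r2=minimize(f,x,method="Nelder-Mead",options=dict(initial_simplex=[x,x+[2,0,0],x+[0,2,0],x+[0,0,4]]))
    return (r1.x,-r1.fun),(r2.x,-r2.fun)
E
python3 - <<'E'
from h import *
K,T=cam("wrist");np.save("w5.npy",T)
im=capture("wrist");cv2.imwrite("pics/w5.png",im[:,:,::-1]);print(tool()[:3,3])
L=lambda n:cv2.imread(f"pics/{n}.png")[:,:,::-1].copy()
T4=np.load("w4.npy");c0=atz(K,T4,(240,101),50);print(c0)
for I,TT in([L("w4")],[T4]),([im],[T]),([L("w4"),im],[T4,T]):
    print(ringfit(I,K,TT,c0,26))
r=ringfit([L("w4"),im],K,[T4,T],c0,26)[1][0]
o=im.copy()
for h,col in((50,(255,0,0)),): cv2.polylines(o,[projs(K,T,circ((r[0],r[1],r[2]),26)).round().astype(int)],True,col)
cv2.imwrite("pics/w5o.png",o[:,:,::-1])
E
```

```text
[440.43849271 230.98543446 137.86321151]
[496.91020084 238.24325626  50.        ]
((array([496.71204858, 238.25455492]), np.float64(24.12828826904297)), (array([496.6279368 , 238.93220649,  47.93426663]), np.float64(24.27158546447754)))
((array([496.68055338, 239.53105871]), np.float64(24.31675148010254)), (array([496.64924608, 239.52923441,  47.65988173]), np.float64(24.528608322143555)))
((array([496.69638854, 239.09195263]), np.float64(48.321434020996094)), (array([496.59181947, 239.16315267,  47.38831666]), np.float64(48.79938507080078)))
```

View pics/w5o.png

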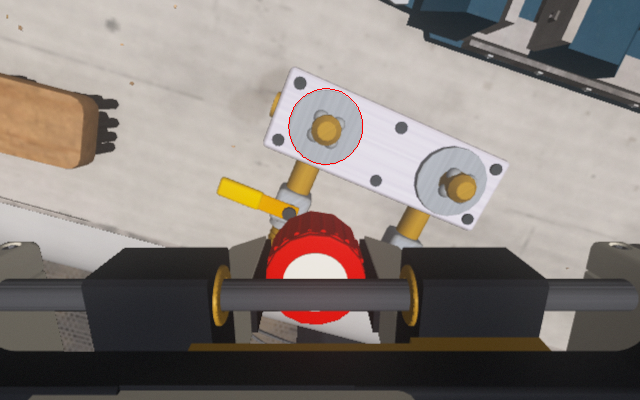

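The fitted circle sits on the shut outlet's ring (centre ~(326,126)). Now the held cap's offset in the tool frame, from the disc's visible upper arc.

```bash
python3 - <<'E'
from h import *
K=get_calibration("wrist")["mtx"];mount=get_calibration("wrist")["mount"]
L=lambda n:255-cv2.imread(f"pics/{n}.png")[:,:,::-1].copy()
M=tool()
# disc radius from w1 (w1.npy pose), table height known
T1=np.load("w1.npy");f=lambda r:ringfit([L("w1")],K,[T1],(442.2,-268.4,32),r)[0]
print([(r,f(r)) for r in(13.5,14,14.5,15,15.5)])
T5=np.load("w5.npy");M=T5@np.linalg.inv(mount)
for h in(22,24,26):
  for r in(14,14.5,15):
    c=(M@[0,0,-h,1])[:3];x=ringfit([L("w5")],K,[T5],c,r,maxrow=276)[0]
    print(h,r,(np.linalg.inv(M)@[*x[0],c[2],1]).round(2)[:2],x[1])
E
```

```text
[(13.5, (array([ 442.2, -268.4]), np.float64(25.0))), (14, (array([ 442.2, -268.4]), np.float64(25.0))), (14.5, (array([ 442.2, -268.4]), np.float64(25.0))), (15, (array([ 442.2, -268.4]), np.float64(25.0))), (15.5, (array([ 442.2, -268.4]), np.float64(25.0)))]
22 14 [-17.46   9.34] nan
22 14.5 [-17.46   9.34] nan
22 15 [-17.46   9.34] nan
24 14 [-17.46   9.34] nan
24 14.5 [-17.46   9.34] nan
24 15 [-17.46   9.34] nan
26 14 [-17.46   9.34] nan
26 14.5 [-17.46   9.34] nan
26 15 [-17.46   9.34] nanh.py:40: RuntimeWarning: Mean of empty slice.
  m=p[:,1]<maxrow; s+=np.clip(v[0]-v[1],-25,25)[m].mean()
  ret = ret.dtype.type(ret / rcount)
```

```bash
python3 - <<'E'
from h import *
from scipy.optimize import least_squares
K=get_calibration("wrist")["mtx"];mount=get_calibration("wrist")["mount"]
def edge(n,box,maxrow):
    im=cv2.imread(f"pics/{n}.png");x0,y0,x1,y1=box
    g=cv2.resize(im[y0:y1,x0:x1,1],None,fx=8,fy=8,interpolation=cv2.INTER_CUBIC)
    cs,_=cv2.findContours((g>125).astype(np.uint8),cv2.RETR_EXTERNAL,cv2.CHAIN_APPROX_NONE)
    p=max(cs,key=cv2.contourArea)[:,0]/8.-.44+[x0,y0]
    return p[(p[:,1]<maxrow)]
def fit(p,T,z,r=None):
    q=np.array([atz(K,T,u,z)[:2] for u in p]);c=q.mean(0)
    if r is None: return least_squares(lambda v:np.hypot(*(q-v[:2]).T)-v[2],[*c,14]).x
    return least_squares(lambda v:np.hypot(*(q-v).T)-r,c).x
r1=fit(edge("w1",(290,150,332,192),999),np.load("w1.npy"),32);print(r1)
T5=np.load("w5.npy");M=T5@np.linalg.inv(mount);p=edge("w5",(278,240,354,300),276);print(p.min(0),p.max(0))
for h in(22,24,26):
    for r in(None,r1[2]):
        x=fit(p,T5,M[2,3]-(-h),r);print(h,x[2:],(np.linalg.inv(M)@[*x[:2],M[2,3]+h,1])[:2].round(2))
E
```

```text
[ 442.01671842 -268.39428632   14.12818735]
[282.81  252.685] [346.56  275.935]
22 [14.2581702] [-2.34  1.03]
22 [] [-2.18  1.03]
24 [14.04860256] [-1.21  1.04]
24 [] [-1.31  1.03]
26 [13.83903492] [-0.08  1.04]
26 [] [-0.43  1.04]
```

Request:
{"fn": "arm_command", "kwargs": {"gripper": [30,30,30,30,30], "dp": [[0.8,0.1,0],[0.8,0.1,0],[0.7,0.1,0],[0,0,0.5],[0,0,0.5]], "twist": [0,0,0,0,0]}}

```text
time: 9.72
tool_pos: [496.6, 240.7, 111.6]
tcp_rot: [3.141, 0.002, 0.294]
contact_force: [-0.5, 1.4, -1.1]
grip_width: 43.1
finger_force: 30.0
```

Request:
{"fn": "arm_command", "kwargs": {"gripper": [30,30,30,30,30], "dp": [[0,0,0.5],[0,0,0.3],[0,0,0.1],[0,0,0],[0,0,0]], "twist": [0,0,0,0,0]}}

```text
time: 10.35
tool_pos: [497.8, 241.6, 90.8]
tcp_rot: [3.142, -0.001, 0.295]
contact_force: [0.4, 0.4, -0.6]
grip_width: 43.3
finger_force: 30.0
```

```bash
python3 - <<'E'
from h import *
print(get_obs()["tool_pos"])
a=capture("scene")[200:320,130:290];b=capture("wrist")[60:340,160:560];a=cv2.resize(a,None,fx=3,fy=3,interpolation=cv2.INTER_CUBIC)
o=np.zeros((360,800,3),np.uint8);o[:,:480]=a;b=cv2.resize(b,(320,224));o[:224,480:]=b
cv2.imwrite("pics/m6.png",o[:,:,::-1])
E
```

```text
[497.81694928 241.58655478  90.81401344]
```

View pics/m6.png

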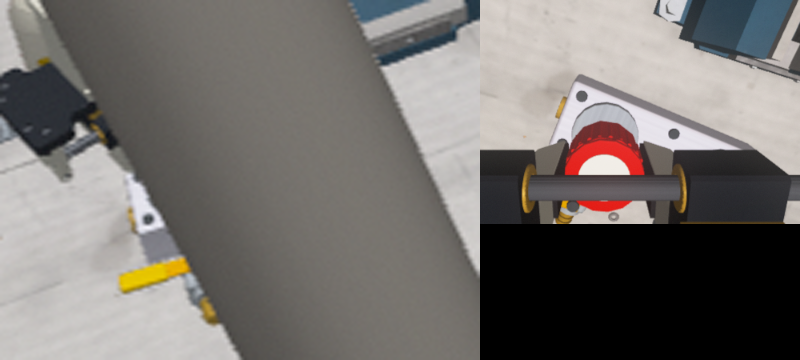

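The scene view is blocked by the arm. In the wrist view the cap (centre ~603) lines up laterally with the ring behind it (~605). Now a gentle descent onto the cone.

Request:
{"fn": "arm_command", "kwargs": {"gripper": [30,30,30,30,30], "dp": [[0,0.04,0.1],[0,0,0.2],[0,0,0.2],[0,0,0.1],[0,0,0]], "twist": [0,0,0,0,0]}}

```text
time: 11.08
tool_pos: [497.7, 240.5, 75.1]
tcp_rot: [3.142, 0.001, 0.295]
contact_force: [-0.2, -0.3, -0.3]
grip_width: 43.3
finger_force: 30.0
```

Request:
{"fn": "arm_command", "kwargs": {"gripper": [30,30,30,30,30], "dp": [[0,0,0.06],[0,0,0.06],[0,0,0.04],[0,0,0.04],[0,0,0]], "twist": [0,0,0,0,0]}}

```text
time: 11.7
tool_pos: [497.7, 240.6, 70.7]
tcp_rot: [-3.141, 0.0, 0.295]
contact_force: [-2.3, 0.5, 3.1]
grip_width: 43.3
finger_force: 30.0
```

Request:
{"fn": "arm_command", "kwargs": {"gripper": [30,30,30,30,30], "dp": [[-0.02,0,0.04],[0,0,0.04],[0,0,0.04],[0,0,0],[0,0,0]], "twist": [0,0,0,0,0]}}

```text
time: 12.32
tool_pos: [498.2, 240.7, 69.0]
tcp_rot: [3.142, -0.003, 0.295]
contact_force: [-4.3, -0.2, 12.0]
grip_width: 43.4
finger_force: 30.0
```

Request:
{"fn": "arm_command", "kwargs": {"gripper": [30,30,30,30,30], "dp": [[-0.04,0,0.02],[0,0,0.04],[0,0,0.04],[0,0,0],[0,0,0]], "twist": [0,0,0,0,0]}}

```text
time: 12.95
tool_pos: [496.9, 240.2, 65.0]
tcp_rot: [3.142, -0.001, 0.295]
contact_force: [2.3, 0.5, 1.5]
grip_width: 43.1
finger_force: 30.0
```

Request:
{"fn": "arm_command", "kwargs": {"gripper": [30,30,30,30,30], "dp": [[0.02,0,0.06],[0,0,0.06],[0,0,0.06],[0,0,0.06],[0,0,0.02]], "twist": [0,0,0,0,0]}}

```text
time: 13.58
tool_pos: [496.7, 240.0, 58.4]
tcp_rot: [3.141, 0.001, 0.295]
contact_force: [0.5, 0.8, -1.2]
grip_width: 43.5
finger_force: 30.0
```

Request:
{"fn": "arm_command", "kwargs": {"gripper": [30,30,30,30,30], "dp": [[0,0,0],[0,0,0],[0,0,0],[0,0,0],[0,0,0]], "twist": [0,0,0,0,0]}}

```text
time: 14.2
tool_pos: [496.9, 240.2, 58.4]
tcp_rot: [3.141, 0.0, 0.295]
contact_force: [0.4, 0.2, -1.0]
grip_width: 43.1
finger_force: 30.0
```

Request:
{"fn": "arm_command", "kwargs": {"gripper": [30,30,30,30,30], "dp": [[0,0,0.03],[0,0,0.03],[0,0,0],[0,0,0],[0,0,0]], "twist": [0,0,0,0,0]}}

```text
time: 14.82
tool_pos: [497.0, 240.2, 58.1]
tcp_rot: [3.141, -0.001, 0.295]
contact_force: [-4.3, -1.9, 9.6]
grip_width: 43.8
finger_force: 30.0
```

Request:
{"fn": "arm_command", "kwargs": {"gripper": [30,30,30,30,30], "dp": [[-0.02,0,0.01],[0,0,0],[0,0,0],[0,0,0],[0,0,0]], "twist": [0,0,0,0,0]}}

```text
time: 15.45
tool_pos: [497.0, 240.2, 58.1]
tcp_rot: [3.141, -0.002, 0.295]
contact_force: [-2.3, -1.7, 10.6]
grip_width: 43.2
finger_force: 30.0
```

```bash
python3 - <<'E'
from h import *
b=capture("wrist");cv2.imwrite("pics/w9.png",b[:,:,::-1]);o=get_obs();print(o["time"],o["tool_pos"],o["contact_force"],o["finger_force"])
E
```

```text
15.5 [496.97710408 240.22976057  58.06209719] [-2.46294105 -0.9097928  10.59232395] 30.001625860022614
```

View pics/w9.png

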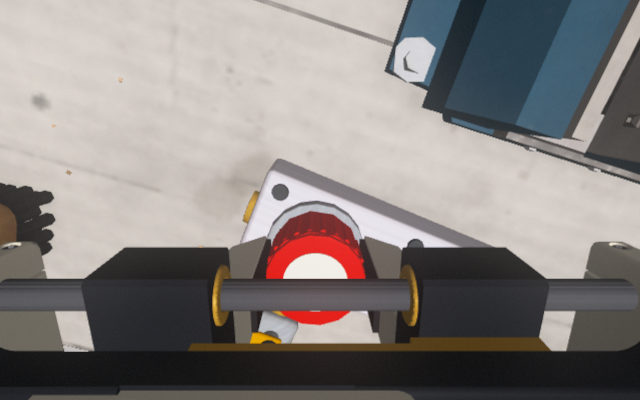

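The cap sits centred on its seat ring, with a thin, even grey rim showing around (317,205). It is still gripped and pressed with 10.6 N at home height.

```bash
python3 -c "
from plant import *
print(close_job())"
```

```text
the job is handed in; nothing more can be done
None
```

The red cap is clicked home on the shut-off outlet (outlet_1), still gripped and pressed down with about 10.6 N; I handed the job in at about 15.5 s, and no verdict came back.

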